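# Prop up the next kiln shelf, level across a step

### The job

The next kiln shelf has to lie level across both half shelves, which stand at different heights. Stand one prop upright in the middle of each of the four clay wads, choosing the props so that all four tops come to the same height; set them down gently, and leave the odd prop and the beaker where they stand.

Things in the scene. Friction and masses are not known exactly. Their poses are not given: they have to be found in the camera images.
- prop_tall_1: Kiln prop of cream fireclay, loose, upright on the table at the start: a square post, foot and head each 44 mm square and 15 mm high with flat upright sides, slimmer square shaft between (32 mm). One of the two tallest props: 120 mm high in all, about 270 g (varies by a quarter). Origin at the centre of the foot's underside, z up along the post, x and y square to its sides. 
- prop_tall_2: Kiln prop of cream fireclay, loose, upright on the table at the start: a square post, foot and head each 44 mm square and 15 mm high with flat upright sides, slimmer square shaft between (32 mm). One of the two tallest props: 120 mm high in all, about 270 g (varies by a quarter). Origin at the centre of the foot's underside, z up along the post, x and y square to its sides. 
- prop_short_1: Kiln prop of cream fireclay, loose, upright on the table at the start: a square post, foot and head each 44 mm square and 15 mm high with flat upright sides, slimmer square shaft between (32 mm). One of the two shortest props: 80 mm high in all, about 200 g (varies by a quarter). Origin at the centre of the foot's underside, z up along the post, x and y square to its sides. 
- prop_short_2: Kiln prop of cream fireclay, loose, upright on the table at the start: a square post, foot and head each 44 mm square and 15 mm high with flat upright sides, slimmer square shaft between (32 mm). One of the two shortest props: 80 mm high in all, about 200 g (varies by a quarter). Origin at the centre of the foot's underside, z up along the post, x and y square to its sides. 
- prop_medium: Kiln prop of cream fireclay, loose, upright on the table at the start: a square post, foot and head each 44 mm square and 15 mm high with flat upright sides, slimmer square shaft between (32 mm). The only one of its height: 100 mm high in all, about 235 g (varies by a quarter). Origin at the centre of the foot's underside, z up along the post, x and y square to its sides. 
- wad_low_1: Flat round pale wad of fireclay, 66 mm across and 4 mm thick, fixed on the lower half shelf (a grey plate 270 x 150 x 18 mm, long side roughly away from the robot), near its end towards the robot. Origin at the centre of the wad's top face, 62 mm above the table, z up, x along the shelf's long side; this is where the middle of a prop's foot goes. The beaker stands between the two wads of this shelf.
- wad_low_2: Flat round pale wad of fireclay, 66 mm across and 4 mm thick, fixed on the lower half shelf (a grey plate 270 x 150 x 18 mm, long side roughly away from the robot), near its end away from the robot. Origin at the centre of the wad's top face, 62 mm above the table, z up, x along the shelf's long side; this is where the middle of a prop's foot goes. The beaker stands between the two wads of this shelf.
- wad_high_1: Flat round pale wad of fireclay, 66 mm across and 4 mm thick, fixed on the higher half shelf (a grey plate 270 x 150 x 18 mm, long side roughly away from the robot), near its end towards the robot. Origin at the centre of the wad's top face, 102 mm above the table, z up, x along the shelf's long side; this is where the middle of a prop's foot goes. A shallow fixed dish, 94 mm across and 18 mm high, stands between the two wads of this shelf.
- wad_high_2: Flat round pale wad of fireclay, 66 mm across and 4 mm thick, fixed on the higher half shelf (a grey plate 270 x 150 x 18 mm, long side roughly away from the robot), near its end away from the robot. Origin at the centre of the wad's top face, 102 mm above the table, z up, x along the shelf's long side; this is where the middle of a prop's foot goes. A shallow fixed dish, 94 mm across and 18 mm high, stands between the two wads of this shelf.
- beaker: Fragile open bisque-fired beaker, orange-brown, 85 mm high, 62 mm across the rim, 48 mm across the foot, about 160 g, standing loose on the lower half shelf between its two wads; its rim is 143 mm above the table. Origin at the centre of its underside, z up.
Mind the look-alikes: they are no part of the job. What is shaped like the prop_short_1 but blue or yellow is not meant.

How it is judged:
By the outcome, as a careful person would: the job done as asked, in the order asked, and still so for the second after the job is handed in, with the robot touching nothing.
It also fails if it takes over 99 s, if anything falls off the work surface, if the arm or the gripper's body presses on something with over 40 N, if the wrist force passes 120 N, or if a joint passes its speed limit or range.

### The arm

A 6-joint arm with a two-finger parallel gripper is mounted at the origin on the work surface. World frame = base frame: x ahead of the robot, y to its left, z up, the work surface at z = 0. Lengths are in mm, angles in rad, forces in N, time in s.
With the tool pointing down it reaches from about 275 to 825 mm from the base axis. Payload 4.9 kg.
Tool frame: the origin (TCP) lies at the very end of the fingers, on their centre line; the grasp point (between the pads) lies 19 mm behind it; z points along the fingers, y is the line along which they close (so a half turn about z gives the same grasp; the last joint's range is limited). The gripper opens to 85 mm and grips with 20 to 120 N. Pads are 22 mm wide; open, the fingers measure 114 mm over their backs; the gripper's body (76 mm by 85 mm) begins 54 mm behind the grasp point. The pads swing forward as they close: fully open they stand 13 mm farther back than shut.
Start: joints at [-1.423, 0.326, -0.193, 1.052, 0, 1.437], TCP at [152.958, -528.32, 231.281] pointing down, gripper open.
Joint ranges: [-2.65, 2.65], [-0.97, 1.79], [-1.3, 1.35], [-1.93, 2.1], [-1.47, 1.37], [-3.14, 3.14]. Speed limits (rad/s): [2.57, 2.57, 3.14, 3.14, 3.14, 3.14].

### API

Orientations are given as [roll, pitch, yaw] about the fixed x, y, z axes, in that order (R = Rz(yaw) Ry(pitch) Rx(roll)).
In Python, from bench import bot, solve_ik, imaging gives the robot as it stands. Calls block until the motion is done:
- bot.move_ptp(position, orientation): joint-space move of the TCP to a pose.
- bot.movel(position, rot=None, max_speed=150, threshold=None): straight line of the TCP; rot=None keeps the orientation; max_speed is the mean speed in mm/s. With threshold (N) it stops when the force on the tool has changed by that much, and returns True; else False.
- bot.move_j(angles): joint-space move.
- bot.grip(opening, effort=None): opening from 0.0 (shut) to 1.0 (fully open); effort is the grip in N (None keeps the last); returns when the fingers have stopped.
- bot.dwell(seconds).
- solve_ik(position, orientation): joint angles nearest the present ones, or None.
- bot.get_state(): the state.
- imaging.capture(name): name is "scene" or "top" or "wrist"; returns the picture (400x640x3 uint8, blue, green, red); there is no depth.
- imaging.camera_model(name): a dict with "K" (3x3 intrinsics, pixels), "position" and "rotation" of the camera in the world. Camera axes: x right, y up, looking along -z (the intrinsics and any distortion apply to the point x, -y, -z); pixel columns grow to the right and rows downward; lengths in mm; the calibration is good to about 2 mm. A picture is of the moment at which its call begins: read the wrist's pose just before it. camera_model takes no time and is no camera call; for the wrist camera it gives the pose at the moment of the call.
A pose or a line that the arm cannot do raises bot.IKError and nothing moves.
- bot.sign_off(): hands the job in; it is judged then, once.
The state is a dict: "t": time; "qpos": joint angles; "joint_velocities": joint speeds; "effort": joint torques, N m; "tcp_pos": TCP position; "orientation": TCP orientation; "contact_force": force on the tool from outside, world axes, zero at the start; "wrist_torque": the same for the moment, N m; "opening": opening from 0.0 (shut) to 1.0 (fully open); "gripper_force": force on a finger pad.
Only numpy, scipy, OpenCV 4.12 (cv2) and the standard library are available. Lean on these libraries where they do the work, as an engineer would, in place of code of your own. Each camera call takes 0.05 s, during which the arm holds its last target. There are 200 camera calls.

## Working session

There is one attempt and no reset: what is moved stays moved. The work goes in short steps, each a Python script; the robot and the scene stay as the last script left them, time stands still between calls to the robot, and variables do not carry over. Pictures are saved under pics/ and viewed, at most 14 in all, crops included, and the job is handed in when it is done.

```bash
mkdir -p pics; ls; python3 - <<'E'
from bench import bot, imaging
import cv2
for n in ("scene","top"):
    cv2.imwrite(f"pics/{n}0.png",imaging.capture(n)); m=imaging.camera_model(n); print(n,m)
print(bot.get_state()["t"])
E
```

```text
pics
scene {'K': array([[364.37936888,   0.        , 329.49746716],
       [  0.        , 364.37936888, 199.25452836],
       [  0.        ,   0.        ,   1.        ]]), 'position': array([1503.20849535,   61.73136295,  706.76084864]), 'rotation': array([0.99772639, 0.00353663, 1.62393161])}
top {'K': array([[368.46428893,   0.        , 318.88451149],
       [  0.        , 368.46428893, 199.39306871],
       [  0.        ,   0.        ,   1.        ]]), 'position': array([ 401.80243756,   22.67627302, 1192.1894003 ]), 'rotation': array([ 0.1476531 ,  0.00604737, -1.55427021])}
0.1
```

View pics/scene0.png

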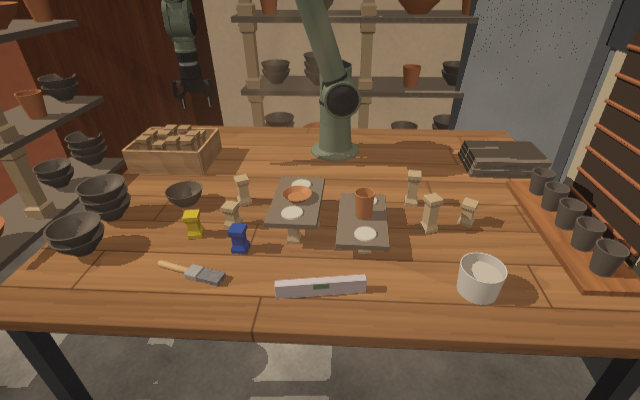

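View pics/top0.png

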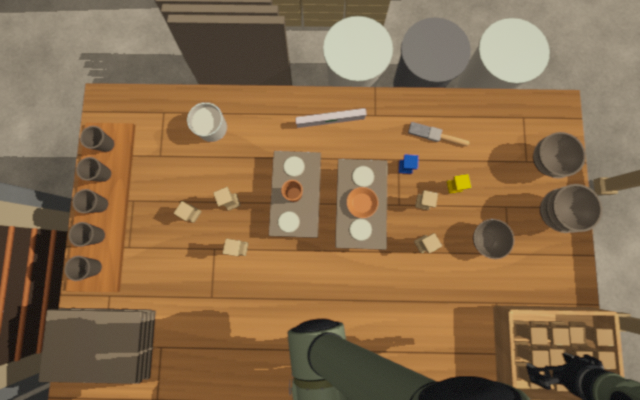

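The top view shows five cream props: at (187,212), (227,198) and (236,247) on the left, and at (428,200) and (430,243) on the right. The blue post (410,163) and yellow post (460,183) are look-alikes. The low shelf with the beaker is on the left at (292,190), and the high shelf with the dish is on the right at (361,203). I'll enlarge both views.

```bash
python3 - <<'E'
import cv2,numpy as np
a=cv2.imread("pics/scene0.png")[155:275,170:490]; b=cv2.imread("pics/top0.png")[140:260,165:485]
cv2.imwrite("pics/crop0.png",np.vstack([cv2.resize(i,None,fx=2.5,fy=2.5,interpolation=cv2.INTER_CUBIC) for i in (a,b)]))
E
```

```text
(no output)
```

View pics/crop0.png

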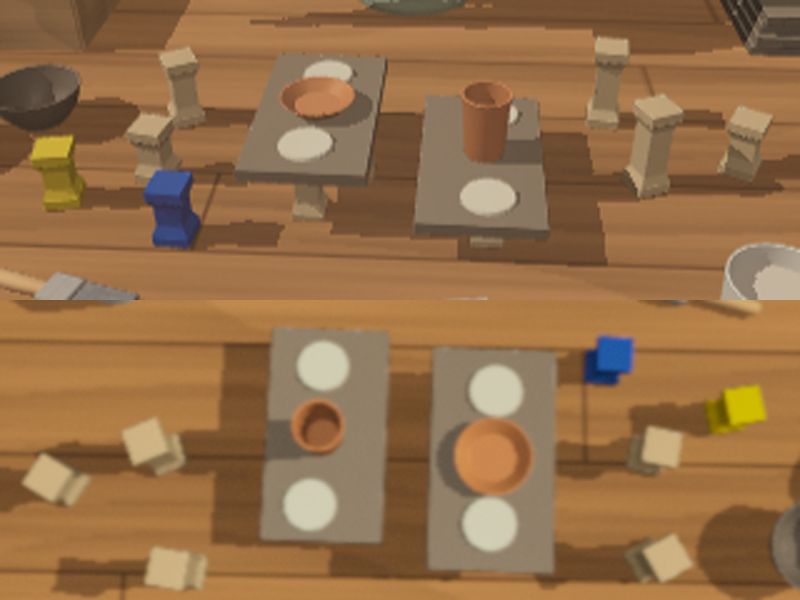

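```bash
cat > h.py <<'E'
from bench import bot, solve_ik, imaging
import numpy as np, cv2
from scipy.spatial.transform import Rotation as R
def cam(n):
    m=imaging.camera_model(n); return m["K"],np.array(m["position"]),R.from_euler("xyz",m["rotation"]).as_matrix()
def ray(c,uv):
    K,p,Q=c; d=np.linalg.inv(K)@[*uv,1]; return p,Q@(d*[1,-1,-1])
def plane(c,uv,z):
    p,d=ray(c,uv); return p+d*(z-p[2])/d[2]
def proj(c,X):
    K,p,Q=c; x=K@((Q.T@(np.array(X)-p))*[1,-1,-1]); return x[:2]/x[2]
def tri(c1,u1,c2,u2):
    p,d=ray(c1,u1); q,e=ray(c2,u2)
    s,t=np.linalg.lstsq(np.c_[d,-e],q-p,rcond=None)[0]; a,b=p+s*d,q+t*e
    return (a+b)/2,np.linalg.norm(a-b)
def blob(im,seed,tol=14):
    m=np.zeros((im.shape[0]+2,im.shape[1]+2),np.uint8)
    cv2.floodFill(im.copy(),m,tuple(int(v) for v in seed),0,(tol,)*3,(tol,)*3,cv2.FLOODFILL_FIXED_RANGE|4|(255<<8))
    c=max(cv2.findContours(m[1:-1,1:-1],cv2.RETR_EXTERNAL,cv2.CHAIN_APPROX_NONE)[0],key=cv2.contourArea)
    return c,cv2.minAreaRect(c)
E
python3 - <<'E'
from h import *
T=cv2.imread("pics/top0.png");S=cv2.imread("pics/scene0.png");ct,cs=cam("top"),cam("scene")
ct0=lambda q:(165+q[0]/2.5,140+(q[1]-300)/2.5); cs0=lambda q:(170+q[0]/2.5,155+q[1]/2.5)
for n,t,s in [("A",(150,442),(657,110)),("B",(55,478),(750,122)),("C",(174,567),(611,46)),("D",(662,447),(151,126)),("E",(667,558),(180,58))]:
    ca,ra=blob(T,ct0(t)); 
    X,e=tri(ct,ra[0],cs,cs0(s)); print(n,np.round(ra[0],1),np.round(ra[1],1),"tri",X.round(),round(e,1))
    for h in (80,100,120): # scene pixel expected
        print("   ",h,plane(ct,ra[0],h).round()[:2],"scene pred",proj(cs,plane(ct,ra[0],h)).round(1),"seen",np.round(cs0(s),1))
for n,t,z in [("low2",(323,365),62),("low1",(310,504),62),("hi2",(496,390),102),("hi1",(489,524),102),("beaker rim",(318,426),143)]:
    c,r=blob(T,ct0(t),20); print(n,np.round(r[0],1),np.round(r[1],1),plane(ct,r[0],z).round(1))
print(cam("wrist"),bot.get_state()["orientation"])
E
```

```text
A [222.6 195.8] [13.2 13.7] tri [569. 319. 113.] 2.5
    80 [574. 327.] scene pred [433.6 209.1] seen [432.8 199. ]
    100 [570. 321.] scene pred [432.6 203. ] seen [432.8 199. ]
    120 [567. 316.] scene pred [431.5 196.8] seen [432.8 199. ]
B [183.5 210.5] [12.5 13. ] tri [528. 448.  72.] 2.8
    80 [526. 444.] scene pred [468.5 201.6] seen [470.  203.8]
    100 [524. 436.] scene pred [467.2 195.8] seen [470.  203.8]
    120 [522. 429.] scene pred [465.8 189.9] seen [470.  203.8]
C [231.5 246.9] [13.8 14.1] tri [419. 285. 117.] 3.7
    80 [419. 292.] scene pred [414.6 183.2] seen [414.4 173.4]
    100 [419. 287.] scene pred [413.9 178. ] seen [414.4 173.4]
    120 [418. 282.] scene pred [413.2 172.7] seen [414.4 173.4]
D [429.6 198.4] [12.8 12.7] tri [ 576. -303.   76.] 6.7
    80 [ 576. -305.] scene pred [228.4 204. ] seen [230.4 205.4]
    100 [ 572. -299.] scene pred [229.6 198.1] seen [230.4 205.4]
    120 [ 569. -293.] scene pred [230.8 192.1] seen [230.4 205.4]
E [431.8 242.7] [14.  12.9] tri [ 440. -299.   97.] 8.0
    80 [ 441. -308.] scene pred [238.8 182.3] seen [242.  178.2]
    100 [ 441. -302.] scene pred [239.7 177.1] seen [242.  178.2]
    120 [ 440. -296.] scene pred [240.7 171.9] seen [242.  178.2]
low2 [294. 166.] [18. 18.] [674.7 112.3  62. ]
low1 [288.5 221.5] [19. 19.] [499.6 124.6  62. ]
hi2 [363.5 176. ] [18. 19.] [ 637.3 -101.5  102. ]
hi1 [360.5 229.5] [19. 19.] [475.9 -92.4 102. ]
beaker rim [294.1 192.9] [10.2 15. ] [575.6 103.5 143. ]
(array([[275.66855685,   0.        , 319.59315538],
       [  0.        , 275.66855685, 193.38005746],
       [  0.        ,   0.        ,   1.        ]]), array([ 222.31569803, -508.12106954,  372.9538549 ]), array([[ 0.27843101,  0.92000577,  0.27579984],
       [-0.96045435,  0.26727289,  0.07805544],
       [-0.00190236, -0.28662621,  0.9580406 ]])) [-3.14008297e+00 -2.02929908e-04  2.81811078e-01]
```

```bash
cat > scan.py <<'E'
from h import *
import pickle
out=[]
for n,p in [("D",(560,-290,270)),("hi",(540,-90,330)),("lo",(570,115,350)),("ABC",(490,345,350))]:
    bot.move_ptp(list(p),[np.pi,0,np.pi]); bot.dwell(.15)
    c=cam("wrist"); im=imaging.capture("wrist"); cv2.imwrite(f"pics/w_{n}.png",im); out.append((n,c)); print(n,bot.get_state()["t"],c[1].round())
pickle.dump(out,open("cams.pkl","wb"))
ims=[cv2.resize(cv2.imread(f"pics/w_{n}.png"),(400,250),interpolation=cv2.INTER_AREA) for n,_ in out]
cv2.imwrite("pics/mos.png",np.vstack([np.hstack(ims[:2]),np.hstack(ims[2:])]))
E
python3 scan.py
```

```text
D 2.0667 [ 485. -291.  412.]
hi 3.1167 [466. -92. 472.]
lo 4.1583 [496. 113. 492.]
ABC 5.3167 [417. 343. 492.]
```

View pics/mos.png

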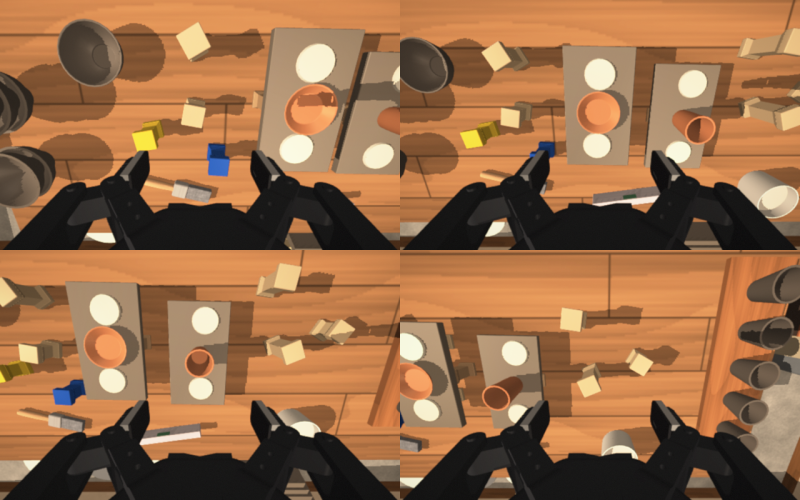

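The wrist pictures show D at full-resolution pixel (310,184) in the first. Both high wads are at (320,118) and (315,234), and both low wads at (328,112) and (322,221). Heads C, B and A are at (275,112), (381,179) and (302,218) in the fourth.

```bash
cat > meas.py <<'E'
from h import *
def head(im,c,uv,z,tol=22):
    k,_=blob(im,uv,tol); P=np.array([plane(c,q[0],z)[:2] for q in k],np.float32); return cv2.minAreaRect(P),cv2.minEnclosingCircle(P)
if __name__=="__main__":
    import pickle; C=dict(pickle.load(open("cams.pkl","rb")))
    for n,f,uv,z in [("D","D",(310,184),80),("C","ABC",(275,112),120),("B","ABC",(381,179),80),("A","ABC",(302,218),120),
      ("hi1","hi",(320,118),102),("hi2","hi",(315,234),102),("lo1","lo",(328,112),62),("lo2","lo",(322,221),62)]:
        r,e=head(cv2.imread(f"pics/w_{f}.png"),C[f],uv,z); print(n,*[np.round(v,1) for v in r],"circ",np.round(e[0],1),round(e[1],1))
E
python3 meas.py
```

```text
D [ 575.4 -304.9] [41.8 40.9] 78.8 circ [ 574.9 -305. ] 27.9
C [417.8 283.4] [41.4 41. ] 81.9 circ [417.8 283.4] 28.1
B [525.9 445.2] [42.4 41.1] 59.5 circ [525.7 445.2] 27.8
A [566.3 317.6] [41.6 41.3] 23.2 circ [566.2 317.7] 28.1
hi1 [477.  -92.3] [59.9 60.1] 89.9 circ [476.4 -92.2] 30.7
hi2 [637.1 -99.4] [60.2 59. ] 89.9 circ [637.7 -99.7] 31.0
lo1 [499.5 125.6] [60.1 58.9] 89.9 circ [499.4 125.4] 30.8
lo2 [675.2 114.2] [59.1 59.8] 89.9 circ [675.3 113.7] 30.9
```

```bash
cat > pp.py <<'E'
from h import *
def rep(s): g=bot.get_state(); print(s,round(g["t"],1),np.round(g["tcp_pos"],1),"open",round(g["opening"],3),"gf",np.round(g["gripper_force"],1),"F",np.round(g["contact_force"],1))
def pick(xy,deg,H):
    o=[np.pi,0,np.radians(deg)]
    bot.grip(1.0)
    bot.move_ptp([*xy,H+40],o); bot.dwell(.2); rep("over")
    bot.movel([*xy,H-28],max_speed=80); bot.dwell(.2)
    bot.grip(0.0,40); rep("gripped")
    bot.movel([*xy,H-28+30],max_speed=60); bot.movel([*xy,208+H-28],max_speed=200); rep("lifted")
def place(xy,z,H,deg=180):
    o=[np.pi,0,np.radians(deg)]
    bot.move_ptp([*xy,208+H-28],o); bot.dwell(.4)
    bot.movel([*xy,z+H-28+8],max_speed=90); bot.dwell(.4); rep("above")
    print("touch",bot.movel([*xy,z+H-28-4],max_speed=10,threshold=2.5)); rep("down")
def release(xy):
    bot.grip(1.0); bot.dwell(.2); p=bot.get_state()["tcp_pos"]
    bot.movel([p[0],p[1],p[2]+15],max_speed=30); bot.movel([p[0],p[1],260],max_speed=150); rep("released")
E
python3 - <<'E'
from pp import *
pick((525.9,445.2),149.5,80)
im=imaging.capture("wrist"); cv2.imwrite("pics/B1.png",im)
E
```

```text
over 6.7 [527.  445.4 122.1] open 1.004 gf 0.0 F [0.  0.1 0.4]
gripped 8.4 [526.1 445.4  52.3] open 0.506 gf 41.0 F [-0.5 -0.2  1.7]
lifted 10.1 [525.3 444.8 258.5] open 0.507 gf 40.9 F [ 0.3  0.4 -2.2]
```

View pics/B1.png

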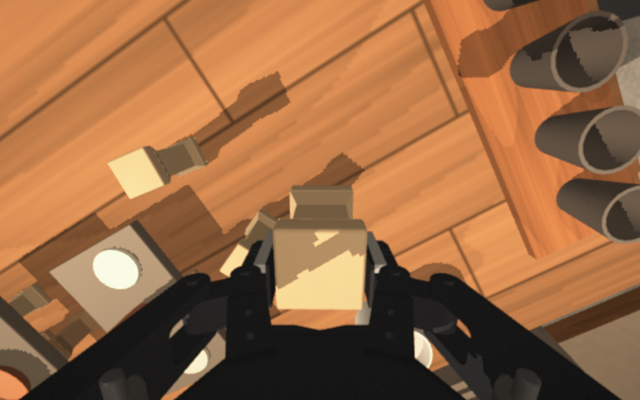

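The short prop B is held square by its head at about (320,265). I'll place it on hi2.

```bash
python3 - <<'E'
from pp import *
place((637.3,-99.5),102,80)
cv2.imwrite("pics/B2.png",imaging.capture("scene"))
release(0)
cv2.imwrite("pics/B3.png",np.hstack([imaging.capture("wrist")[100:,120:520],imaging.capture("scene")[100:,160:560]]))
E
```

```text
above 14.2 [637.4 -99.5 162.2] open 0.509 gf 40.8 F [-0.7  0.1 -0.8]
touch True
down 14.9 [637.2 -99.4 154.3] open 0.507 gf 41.6 F [-0.5  0.3  4.9]
released 17.1 [635.8 -99.1 259. ] open 0.995 gf 0.0 F [-0.7 -0.9 -0.1]
```

View pics/B3.png

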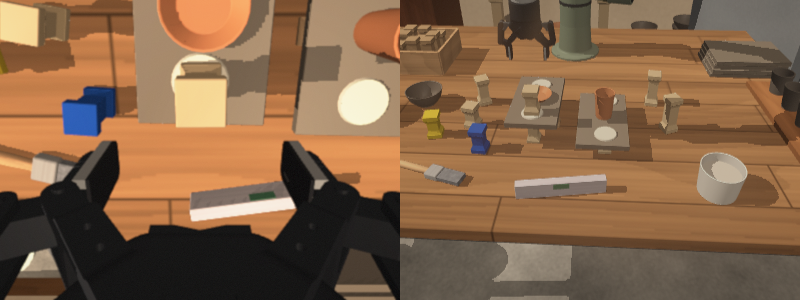

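Prop B stands on hi2; its head is at about (200,100) in the wrist crop. I'll do both tall props next.

```bash
sed -i 's/bot.move_ptp(\[\*xy,H+40\],o); bot.dwell(.2)/bot.move_ptp([*xy,260],o); bot.movel([*xy,H+25],max_speed=150); bot.dwell(.2)/' pp.py
python3 - <<'E'
from pp import *
for p,a,w in [((566.3,317.6),203.2,(675.2,114)),((417.8,283.4),171.9,(499.5,125.5))]:
    pick(p,a,120); g=bot.get_state()
    if not .4<g["opening"]<.6: raise SystemExit("grasp?")
    place(w,62,120); release(0)
cv2.imwrite("pics/C3.png",np.hstack([imaging.capture("wrist")[100:,120:520],imaging.capture("scene")[100:,160:560]]))
E
```

```text
over 20.1 [567.  317.9 146.2] open 1.0 gf 0.0 F [-0.3 -0.3  0.3]
gripped 21.6 [566.5 317.8  92.3] open 0.507 gf 41.4 F [0.1 0.1 3. ]
lifted 23.3 [565.7 317.3 298.5] open 0.51 gf 41.0 F [ 0.2 -0.9 -2.2]
above 26.7 [675.2 114.  162.1] open 0.505 gf 41.0 F [-0.2 -1.1 -2.6]
touch True
down 27.4 [675.1 114.  154.3] open 0.505 gf 41.9 F [ 0.4 -0.3  5.5]
released 29.6 [673.5 113.9 258.9] open 0.998 gf 0.0 F [ 0.1  0.2 -0.9]
over 32.1 [418.5 283.7 145.9] open 1.0 gf 0.0 F [ 0.3  0.8 -0.6]
gripped 33.5 [418.  283.6  92.3] open 0.508 gf 41.0 F [0.1 0.4 3.7]
lifted 35.2 [417.1 283.1 298.7] open 0.508 gf 40.9 F [-0.2  0.2 -2.7]
above 38.5 [499.5 125.5 162.1] open 0.506 gf 41.0 F [-0.9  1.1 -2.6]
touch True
down 39.2 [499.4 125.5 154.3] open 0.505 gf 41.8 F [0.3 0.2 5.4]
released 41.3 [497.8 125.3 259.2] open 0.995 gf 0.0 F [ 0.1  0.8 -0.3]
```

View pics/C3.png

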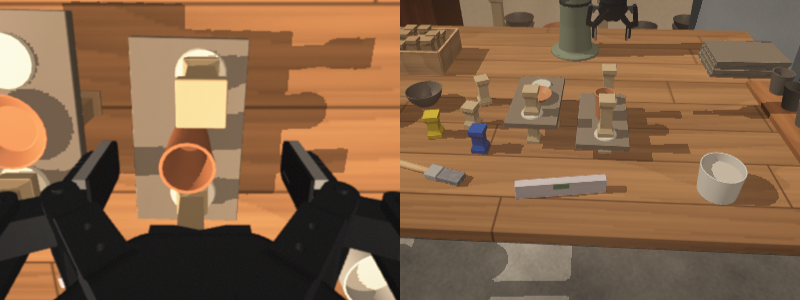

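Both tall props stand on the low wads, at about (200,100) near and (192,210) far, and the beaker hasn't moved. Next is D onto hi1, followed by a check view from above the shelves.

```bash
python3 - <<'E'
from pp import *
pick((575.4,-304.9),168.8,80); g=bot.get_state()
if not .4<g["opening"]<.6: raise SystemExit("grasp?")
place((476.8,-92.3),102,80); release(0)
import pickle
bot.move_ptp([490,10,420],[np.pi,0,np.pi]); bot.dwell(.4)
pickle.dump(cam("wrist"),open("f.pkl","wb")); cv2.imwrite("pics/F.png",imaging.capture("wrist")); rep("end")
cv2.imwrite("pics/Fs.png",imaging.capture("scene"))
E
```

```text
over 44.6 [ 575.9 -305.3  106. ] open 0.993 gf 0.0 F [-0.1  0.1 -0.1]
gripped 46.1 [ 575.6 -304.9   52.3] open 0.507 gf 41.2 F [-0.9  0.7  1.8]
lifted 47.8 [ 574.8 -304.5  258.5] open 0.507 gf 40.9 F [-0.8  0.3 -2. ]
above 50.8 [476.9 -92.3 162.1] open 0.51 gf 40.9 F [-0.6  0.9 -2.7]
touch True
down 51.6 [476.8 -92.3 154.3] open 0.51 gf 41.6 F [ 0.4 -0.5  5.6]
released 53.7 [475.4 -91.8 259.2] open 1.0 gf 0.0 F [-0.   0.2 -0.4]
end 54.9 [489.9   9.7 419.6] open 0.999 gf 0.0 F [-0.4  0.3 -0.2]
```

View pics/F.png

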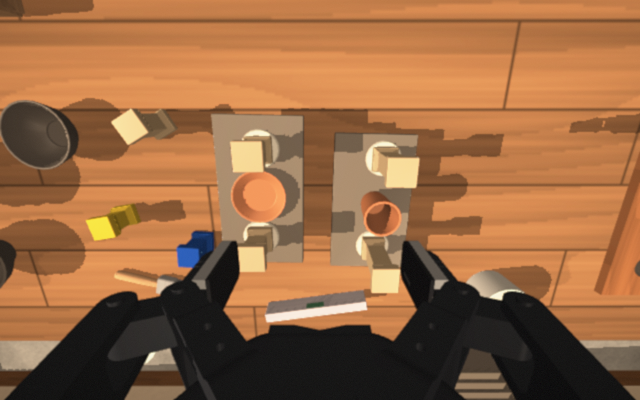

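View pics/Fs.png

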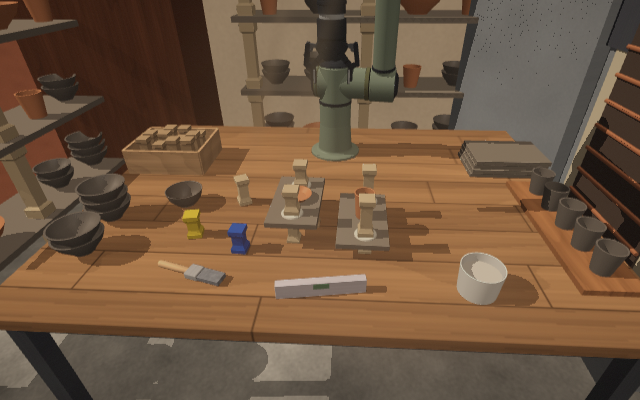

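All four props stand upright, with heads at (246,157), (252,260), (402,169) and (385,278). The medium prop and the beaker are in place. One numeric check of the head centres at z=182 before hand-in.

```bash
python3 - <<'E'
from meas import *; import pickle
c=pickle.load(open("f.pkl","rb")); im=cv2.imread("pics/F.png")
for n,uv in [("hi1 476.8,-92.3",(246,157)),("hi2 637.3,-99.5",(252,260)),("lo1 499.5,125.5",(402,169)),("lo2 675.2,114",(385,278))]:
    r,_=head(im,c,uv,182); print(n,*[np.round(v,1) for v in r])
E
```

```text
hi1 476.8,-92.3 [476.8 -91.9] [41.5 40.3] 90.0
hi2 637.3,-99.5 [637.  -96.8] [37.5 40.1] 90.0
lo1 499.5,125.5 [499.6 125.1] [42.4 41.3] 88.9
lo2 675.2,114 [675.6 113.3] [42.3 40.4] 90.0
```

All within 3 mm of the wad centres, and all four heads lie at one height.

```bash
python3 -c "
from bench import bot
print(bot.sign_off())"
```

```text
the job is handed in; nothing more can be done
None
```

The job is handed in at about 55 s: the tall props stand on the low wads and the short props on the high ones, each measured within 3 mm of its wad's centre with all tops at about 182 mm, and the medium prop and beaker were left where they stood.

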